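Hold a tube rack square in the corner of a shaker platform

ROBOT

A 7-joint arm with a two-finger parallel gripper is mounted at the origin on a cart in front of the work surface, level with it; the furniture and walls round the work are solid. World frame = base frame: x ahead of the robot, y to its left, z up, the work surface at z = 0. Lengths are in m, angles in rad, forces in N, time in s.
With the tool pointing down it reaches from about 0.4 to 0.75 m from the base axis. Payload 19.5 kg.
Tool frame: the origin (TCP) lies at the very end of the fingers, on their centre line; the grasp point (between the pads) lies 19 mm behind it (manip.grip_depth is the distance from the TCP to the grasp point, in m); z points along the fingers, y is the line along which they close (so a half turn about z gives the same grasp; the last joint's range is limited). The gripper opens to 85 mm and grips with 20 to 120 N. Pads are 22 mm wide; open, the fingers measure 114 mm over their backs; the gripper's body (76 mm by 85 mm) begins 54 mm behind the grasp point. The pads swing forward as they close: fully open they stand 13 mm farther back than shut.
Start: joints at [-1.32, 0.707, -0.028, 1.485, 0.022, 0.951, -0.075], TCP at [0.166, 0.551, 0.231] pointing down, gripper open.
Joint ranges: [-2.71, 2.71], [-0.32, 2.16], [-1.57, 1.52], [0, 2.45], [-1.46, 4.6], [0, 2.02], [-2.83, 2.83]. Speed limits (rad/s): [1.89, 1.89, 2.57, 2.57, 3.01, 3.01, 3.01].

INTERFACE

Orientations are given as a unit quaternion [x, y, z, w].
In Python, from bench import manip gives the robot as it stands.
- The arm moves only by the tool send_rows, never from a script. Its argument "increments" is a list of rows, each a list of 2 entries, a list of its own where there are three numbers: the shift along the tool's x, y, z in cm, then the turn, a rotation vector about the tool's x, y, z in rad. In form: [[[dx, dy, dz], [ax, ay, az]], ...]. A call has 1 to 12 rows; each row is the pose to reach, as a shift and turn from the pose commanded when the call began, along the tool's axes at that moment; what a row does not reach only later rows make up. A row lasts 1/12 s, in which the tool goes at most 41.7 mm and 7.16 degrees, less where a joint would pass 70% of its speed; a pose out of reach is approached as far as the arm can. A call with a gripper value outside its range is refused whole. "hand" is the opening, from 0 (shut) to 1 (fully open), set as the call begins (left out, the last holds). The fingers move at their own pace and stop on an object; "grip_force" is the grip in N (left out, the last holds). Time passes only in rows, so rows that repeat a pose let the fingers close. It gives the time, the measured TCP pose, the force, the opening and the grip force at its end, in the units of the state.
- manip.state(): the state, without advancing time (a new reading comes with each control period).
- manip.read_camera(name): name is "scene" or "top" or "wrist"; returns a dict with "frame" (384x512x3 uint8, blue, green, red), "fx", "fy", "cx", "cy" (pixels), "R" (3x3) and "t" (3): a world point X has camera coordinates R X + t. Camera axes: x right, y down, z forward; pixel columns grow to the right and rows downward; lengths in m; the calibration is good to about 2 mm. A picture is of the moment at which its call begins. There is no depth.
- manip.job_done(): hands the job in; it is judged then, once.
The state is a dict: "time_s": time; "qpos": joint angles; "joint_vel": joint speeds; "tau": joint torques, N m; "tool_pos": TCP position; "eef_rot": TCP orientation; "contact_force": force on the tool from outside, world axes, zero at the start; "torque": the same for the moment, N m; "finger_gap": opening from 0.0 (shut) to 1.0 (fully open); "gripper_force": force on a finger pad.
Only numpy, scipy, OpenCV 4.12 (cv2) and the standard library are available. Lean on these libraries where they do the work, as an engineer would, in place of code of your own. Each camera call takes 0.05 s, during which the arm holds its last target. There are 200 camera calls.

TASK

The tube rack is going on the orbital shaker. First swing the clamp lever on the shaker's platform fully open, against its stop; then set the rack down flat on the platform, lengthways along the side rail, and press it into the corner until its side touches the side rail and its end touches the end rail. Finish while still gripping the rack and pressing it squarely against both rails, so that I can close the clamp, and leave the other things on the bench where they are.

Things in the scene. Friction and masses are not known exactly. Their poses are not given: they have to be found in the camera images.
- shaker: low white orbital shaker, off and fixed to the bench, 290 x 178 mm; origin on the bench under its centre, x to its rear (long way, away from the robot), y to its left, z up. Its smooth, slippery grey platform, top 88 mm above the bench, carries a steel side rail along the left edge, a short end rail at the rear left, and a swing clamp at the front right
- nest_corner (a point): corner on the platform's top where the inner faces of both rails meet; axes as the shaker's. End rail's inner face: plane x = 0, from y = -56 to 0 mm. Side rail's inner face: plane y = 0. The seated rack lies from x = -226 to 0 and y = -52 to 0 mm, its centre at x = -113, y = -26, z = 22 mm; above the rails nothing is in the way
- side_rail: the polished steel side rail, 14 mm high, 12 mm thick: two 56 mm pieces in line with a 100 mm hand gap between them, which is where the middle of the seated rack comes, so a finger can go down there; origin on the platform in the middle of the gap, mid-thickness
- end_rail: the steel end rail, 56 mm long across the platform, 14 mm high, 12 mm thick; origin on the platform under its middle
- clamp (a joint): angle of the swing clamp about its upright pivot, rad: 0 = shut (rubber nose points left, across the rack's place, knob to the right), growing clockwise from above to 1.6 = fully open at its stop (knob to the front, nose to the rear, beside the rack's place). Friction holds it where it is left; about 2 N at the knob moves it
- clamp_knob (a point): centre of the lever's upright black knob, a round peg 19 mm across and 37 mm high (26 to 63 mm above the platform), free to be pinched or pushed; 62 mm from the pivot, 133 mm above the bench. The lever's bar lies under it, 15 to 23 mm above the platform
- clamp_pivot (a point): the clamp's pivot, on the platform's top; axes as the shaker's. Its round boss has radius 13 mm and is 28 mm high; 10 mm are free between it and the side of the seated rack with the clamp open. The nose is 36 mm long, 8 to 24 mm above the platform
- rack_mid (a point): centre (22 mm above its underside) of the loose yellow tube rack, a foam-plastic block 52 x 226 x 44 mm, 0.2 to 0.3 kg; y is its long direction, x its width, z up. Small tubes sit fixed in wells near both ends, caps 11 mm above the rack's top; the middle 85 mm has none. Either end may go to the end rail. Best gripped across the 52 mm at its middle
- beaker: glass beaker, 73 mm across, 92 mm high, to be left alone; origin at its foot. In front of it, between the places of shaker and rack (world x 0.35 to 0.51, y -0.06 to 0.06), a dark vortex mixer 140 mm high is fixed: carry the rack over it
- amber_mid (a point): middle (60 mm up) of an amber bottle, 56 mm across, 125 mm high, to be left alone
- bench_timer: white bench timer lying flat, 72 x 64 x 22 mm, to be left alone; origin at its underside

How it is judged:
By the outcome, as a careful person would: the job done as asked, in the order asked, and still so for the second after the job is handed in, while the arm keeps its last pose, push and grip.
It also fails if it takes over 64 s, if anything falls off the work surface, if the arm or the gripper's body presses on something with over 40 N, if the wrist force passes 120 N, or if a joint passes its speed limit or range.

## Working session

There is one attempt and no reset: what is moved stays moved. The work goes in short steps, Python scripts to look and compute and a tool call to move; the robot and the scene stay as the last step left them, time stands still between calls to the robot, and variables do not carry over. Pictures are saved under pics/ and viewed, at most 10 in all, crops included, and the job is handed in when it is done.

Besides the shell and the picture viewer there is one more tool, called as name([rows], argument=value, ...), one row to a line, values as JSON. send_rows: Moves the arm, as the interface text tells. Its arguments: {"type":"object","properties":{"increments":{"type":"array"},"hand":{"type":"number"},"grip_force":{"type":"number"}},"required":["increments"]}

```bash
ls; mkdir -p pics
python3 - <<'E'
from bench import manip
import cv2,numpy as np,pickle
s=manip.state();print(s['time_s'],s['tool_pos'],s['eef_rot'],s['finger_gap'],manip.grip_depth)
for n in('scene','top'):
    c=manip.read_camera(n);cv2.imwrite(f'pics/{n}0.png',c['frame']);pickle.dump(c,open(f'{n}0.pkl','wb'))
    print(n,c['fx'],c['cx'],c['cy'],(-c['R'].T@c['t']).round(3))
E
```

```text
pics
0.0 [0.16590344 0.55027907 0.2308184 ] [ 1.45870148e-01  9.89303596e-01 -5.39462265e-04 -6.00254618e-05] 0.9964796515931761 0.0187
scene 443.05591445174076 260.10499406666924 190.58910250086936 [0.067 0.936 0.793]
top 432.6420421153992 256.7075796027711 194.72437091169007 [0.499 0.064 1.443]
```

View pics/top0.png

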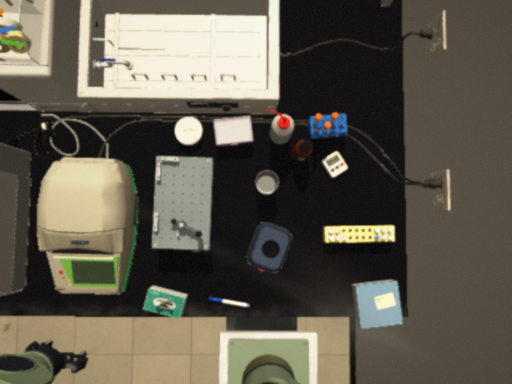

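View pics/scene0.png

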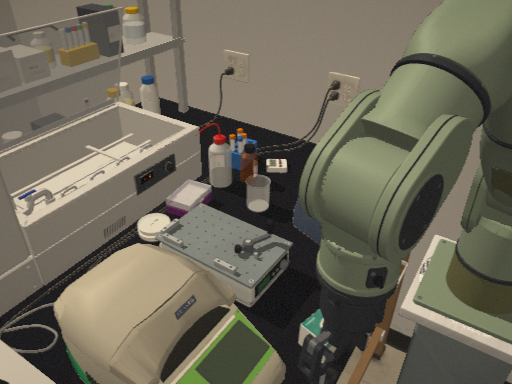

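The top view shows the shaker platform at about (183,203), the clamp at (183,228), the rack at (360,234), the mixer at (270,246) and the beaker at (267,182). Next I'll measure the platform and the rack.

```bash
cat > h.py <<'E'
import numpy as np,cv2,pickle
def ray(c,uv,z):
    uv=np.atleast_2d(np.array(uv,float));d=np.c_[(uv[:,0]-c['cx'])/c['fx'],(uv[:,1]-c['cy'])/c['fy'],np.ones(len(uv))]@c['R']
    o=-c['R'].T@c['t'];return o+d*((z-o[2])/d[:,2])[:,None]
def proj(c,X):
    p=np.atleast_2d(X)@c['R'].T+c['t'];return np.c_[c['fx']*p[:,0]/p[:,2]+c['cx'],c['fy']*p[:,1]/p[:,2]+c['cy']]
def mask_rect(m,roi):
    z=np.zeros_like(m);x0,y0,x1,y1=roi;z[y0:y1,x0:x1]=m[y0:y1,x0:x1]
    z=cv2.morphologyEx(z,cv2.MORPH_CLOSE,np.ones((9,9),np.uint8))
    k=max(cv2.findContours(z,cv2.RETR_EXTERNAL,cv2.CHAIN_APPROX_NONE)[0],key=cv2.contourArea)
    return cv2.minAreaRect(k)
E
python3 - <<'E'
from h import *
c=pickle.load(open('top0.pkl','rb'));f=c['frame'];hsv=cv2.cvtColor(f,cv2.COLOR_BGR2HSV)
m=cv2.inRange(hsv,(18,60,90),(35,255,255))
r=mask_rect(m,(310,210,410,260));b=cv2.boxPoints(r);w=ray(c,b,.044);print('rack',r,w.round(4),w.mean(0),np.linalg.norm(np.diff(w,axis=0),axis=1))
m=cv2.inRange(hsv,(0,0,70),(180,70,255))
r=mask_rect(m,(146,145,222,262));b=cv2.boxPoints(r);w=ray(c,b,.088);print('plat',r,w.round(4),w.mean(0),np.linalg.norm(np.diff(w,axis=0),axis=1))
a=cv2.resize(f[145:265,140:230],None,fx=5,fy=5,interpolation=cv2.INTER_CUBIC)
d=cv2.resize(f[215:255,310:410],None,fx=3,fy=3,interpolation=cv2.INTER_CUBIC)
o=np.zeros((600,760,3),np.uint8);o[:600,:450]=a;o[:120,460:760]=d
s=pickle.load(open('scene0.pkl','rb'))['frame'];e=cv2.resize(s[200:310,155:300],None,fx=2,fy=2,interpolation=cv2.INTER_CUBIC);o[150:370,460:750]=e
cv2.imwrite('pics/z1.png',o)
E
```

```text
rack ((359.5, 233.5), (17.0, 71.0), 90.0) [[ 0.5021 -0.1765  0.044 ]
 [ 0.5037 -0.4073  0.044 ]
 [ 0.4488 -0.4064  0.044 ]
 [ 0.4474 -0.1763  0.044 ]] [ 0.47551894 -0.29162223  0.044     ] [0.23080672 0.05484612 0.230165  ]
plat ((181.9558868408203, 202.42649841308594), (58.647830963134766, 93.9887466430664), 2.726310968399048) [[0.4274 0.3709 0.088 ]
 [0.7212 0.3639 0.088 ]
 [0.7141 0.1796 0.088 ]
 [0.4198 0.1895 0.088 ]] [0.57061458 0.27597582 0.088     ] [0.29391934 0.18443649 0.29439068]
```

View pics/z1.png

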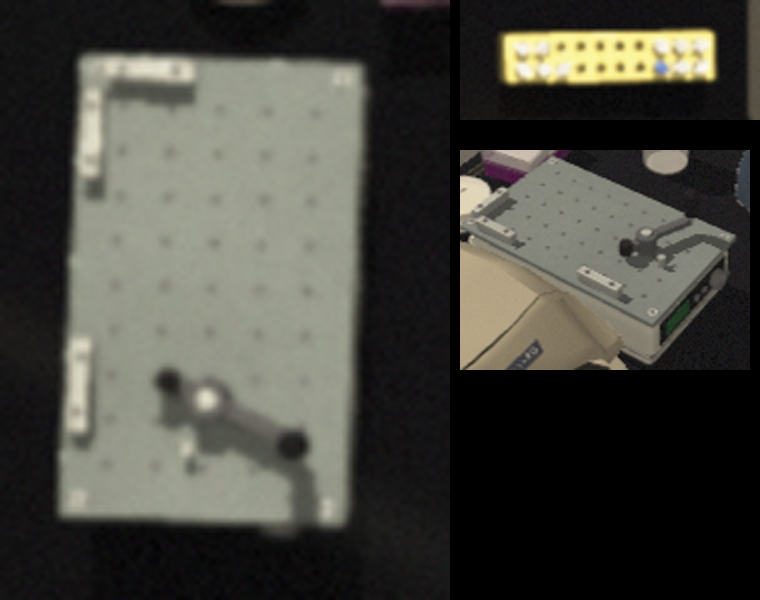

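The crop shows the knob at crop (292,443), the pivot at (207,400) and the nose at (168,380), so the clamp is about 0.45 rad open. The end rail is at top left, and the two side rail pieces run along the left edge. Now I'll turn these into metres.

```bash
cat >> h.py <<'E'
from scipy.spatial.transform import Rotation as Rot
def tool_delta(s,p,yaw_y):
    """shift (cm) in tool axes to TCP point p, and turn about tool z so tool y has world yaw yaw_y, tool down"""
    R=Rot.from_quat(s['eef_rot']);d=R.inv().apply(np.array(p)-s['tool_pos'])*100
    y=np.array([np.cos(yaw_y),np.sin(yaw_y),0]);z=np.array([0,0,-1.]);G=Rot.from_matrix(np.c_[np.cross(y,z),y,z])
    return d.round(2),(R.inv()*G).as_rotvec().round(3)
E
python3 - <<'E'
from h import *
from bench import manip
c=pickle.load(open('top0.pkl','rb'))
P=lambda u,v,z:ray(c,[140+(u+.5)/5-.5,145+(v+.5)/5-.5],z)[0].round(4)
k=P(292,443,.151);p=P(207,399,.116);n=P(168,380,.112)
print('knob',k,'piv',p,'nose',n,'len',np.linalg.norm((k-p)[:2]))
e1=P(103,88,.102);e2=P(103,175,.102);e3=P(91,340,.102);e4=P(91,432,.102)
print('side inner',e1,e2,e3,e4,'end inner',P(105,80,.102),P(195,82,.102))
for a,b in((80,55),(60,518),(348,524),(363,65)):print('corner',P(a,b,.088))
w=manip.read_camera('wrist');s=manip.state();R=Rot.from_quat(s['eef_rot'])
print('cam in tool',R.inv().apply(-w['R'].T@w['t']-s['tool_pos']),'cam axes in tool',(w['R']@R.as_matrix()).round(2),w['fx'])
E
```

```text
knob [0.4751 0.217  0.151 ] piv [0.5009 0.2733 0.116 ] nose [0.5123 0.298  0.112 ] len 0.061930041175507045
side inner [0.6936 0.3438 0.102 ] [0.6392 0.3426 0.102 ] [0.5368 0.3477 0.102 ] [0.4802 0.3464 0.102 ] end inner [0.6986 0.3427 0.102 ] [0.6979 0.2868 0.102 ]
corner [0.7164 0.3616 0.088 ]
corner [0.4267 0.3673 0.088 ]
corner [0.424  0.1889 0.088 ]
corner [0.7117 0.1836 0.088 ]
cam in tool [ 0.07608025 -0.00031791 -0.14212237] cam axes in tool [[-0.    1.    0.  ]
 [-0.95 -0.   -0.3 ]
 [-0.3  -0.    0.95]] 320.1665523981943
```

Lever length 62 mm, platform 290 x 178 mm and pivot 74 mm from the rail all agree with the given sizes. The clamp is at about 0.41 rad and the shaker yaw is about -0.018. I'll move above the knob.

Run:
```python
from h import *
from bench import manip
print(tool_delta(manip.state(),(.475,.217,.215),2.73))
```

```text
(array([-39.21, -22.99,   1.61]), array([-1.000e-03, -1.000e-03, -1.452e+00]))
```

send_rows([
  [[-5, -3, 0], [0, 0, -0.12]],
  [[-8, -5, 0], [0, 0, -0.24]],
  [[-12, -7, 0.2], [0, 0, -0.36]],
  [[-15.5, -9, 0.4], [0, 0, -0.48]],
  [[-19, -11, 0.6], [0, 0, -0.6]],
  [[-22.5, -13, 0.8], [0, 0, -0.72]],
  [[-26, -15, 1], [0, 0, -0.84]],
  [[-29.5, -17, 1.2], [0, 0, -0.96]],
  [[-33, -19, 1.4], [0, 0, -1.08]],
  [[-36, -21, 1.6], [0, 0, -1.2]],
  [[-39.2, -23, 1.6], [0, 0, -1.32]],
  [[-39.2, -23, 1.6], [0, 0, -1.45]],
], hand=1)

```text
time_s: 1.15
tool_pos: [0.4792, 0.2102, 0.2145]
eef_rot: [-0.543, 0.84, -0.002, -0.001]
contact_force: [1.0, -1.4, -0.6]
finger_gap: 1.0
gripper_force: 0.0
```

send_rows([
  [[0, 0, 0], [0, 0, 0]],
  [[0, 0, 0], [0, 0, 0]],
  [[0, 0, 0], [0, 0, 0]],
])

```text
time_s: 1.4
tool_pos: [0.4742, 0.2181, 0.2154]
eef_rot: [-0.544, 0.839, 0.0, -0.0]
contact_force: [-0.6, 0.1, 0.5]
finger_gap: 0.999
gripper_force: 0.0
```

Run:
```python
from h import *
from bench import manip
s=manip.state();print(s['time_s'],s['tool_pos'],s['eef_rot'],s['qpos'].round(2) if hasattr(s['qpos'],'round') else s['qpos'],s['contact_force'])
c=manip.read_camera('wrist');pickle.dump(c,open('w1.pkl','wb'));f=c['frame'].copy()
for q in((.4751,.217,.151),(.5009,.2733,.116)):
    u=proj(c,q)[0];print(u);cv2.drawMarker(f,tuple(int(v) for v in u),(0,0,255),0,12)
cv2.imwrite('pics/w1.png',f);print(tool_delta(s,(.475,.217,.122),2.73))
```

```text
1.4 [0.47420774 0.21811999 0.21536398] [-5.43677475e-01  8.39294207e-01  1.89001750e-04 -3.09426204e-05] [-0.2   0.69 -0.53  1.69  0.43  0.88  1.8 ] [-0.5640954   0.13049383  0.49942997]
[259.5470935 206.701821 ]
[259.12819778 260.93753761]
(array([ 0.07, -0.12,  9.34]), array([ 0.  ,  0.  , -0.01]))
```

View pics/w1.png

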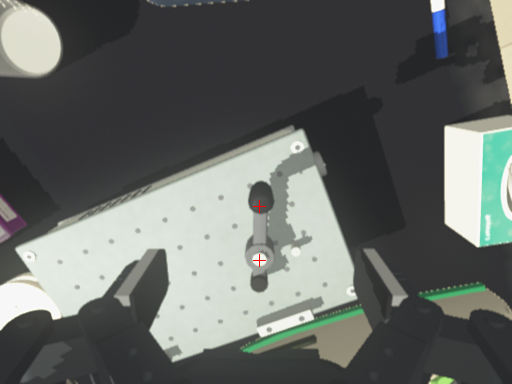

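The wrist view shows the knob top at (260,206) and the pivot at (259,261), both on the predicted marks. I'll descend and pinch.

send_rows([
  [[0, 0, 3], [0, 0, 0]],
  [[0, -0.1, 6], [0, 0, 0]],
  [[0, -0.1, 9.3], [0, 0, 0]],
  [[0, -0.1, 9.3], [0, 0, 0]],
  [[0, -0.1, 9.3], [0, 0, 0]],
])

```text
time_s: 1.87
tool_pos: [0.475, 0.2175, 0.1224]
eef_rot: [-0.545, 0.839, 0.0, -0.001]
contact_force: [0.8, -0.6, 1.7]
finger_gap: 1.002
gripper_force: 0.0
```

send_rows([
  [[0, 0, 0], [0, 0, 0]],
  [[0, 0, 0], [0, 0, 0]],
  [[0, 0, 0], [0, 0, 0]],
  [[0, 0, 0], [0, 0, 0]],
  [[0, 0, 0], [0, 0, 0]],
  [[0, 0, 0], [0, 0, 0]],
  [[0, 0, 0], [0, 0, 0]],
  [[0, 0, 0], [0, 0, 0]],
  [[0, 0, 0], [0, 0, 0]],
  [[0, 0, 0], [0, 0, 0]],
], hand=0, grip_force=20)

```text
time_s: 2.7
tool_pos: [0.4759, 0.2167, 0.1227]
eef_rot: [-0.545, 0.839, -0.0, 0.0]
contact_force: [-1.7, -2.3, 8.0]
finger_gap: 0.208
gripper_force: 19.8
```

Run:
```python
from h import *
from bench import manip
s=manip.state();p=np.array([.5009,.2733]);k0=s['tool_pos'][:2]-p;R=Rot.from_quat(s['eef_rot'])
print(s['tool_pos'],np.linalg.norm(k0),s['finger_gap'],s['gripper_force'],s['contact_force'])
for a in np.linspace(0,1.32,13)[1:]:
    r=np.array([[np.cos(a),np.sin(a)],[-np.sin(a),np.cos(a)]])@k0
    r*=.062/np.linalg.norm(r); d=R.inv().apply(np.r_[p+r-s['tool_pos'][:2],0])*100
    print(round(a,2),d.round(2),(p+r).round(4))
```

```text
[0.47587407 0.21668816 0.12273519] 0.061896668248220994 0.20844624638771497 19.79286546818912 [-1.67354574 -2.33767866  7.97320592]
0.11 [-0.03  0.68 -0.  ] [0.4698 0.2197]
0.22 [-0.14  1.35 -0.  ] [0.4641 0.2234]
0.33 [-0.32  2.01 -0.  ] [0.4588 0.2278]
0.44 [-0.57  2.64 -0.  ] [0.4541 0.2327]
0.55 [-0.9   3.24 -0.  ] [0.4499 0.2381]
0.66 [-1.28  3.8  -0.  ] [0.4463 0.2439]
0.77 [-1.73  4.32 -0.  ] [0.4434 0.25  ]
0.88 [-2.23  4.78 -0.  ] [0.4412 0.2565]
0.99 [-2.77  5.19 -0.  ] [0.4397 0.2631]
1.1 [-3.36  5.53 -0.  ] [0.439  0.2699]
1.21 [-3.99  5.81 -0.  ] [0.439  0.2767]
1.32 [-4.64  6.02 -0.  ] [0.4397 0.2835]
```

send_rows([
  [[0, 0.7, 0], [0, 0, 0.11]],
  [[-0.15, 1.35, 0], [0, 0, 0.22]],
  [[-0.3, 2.0, 0], [0, 0, 0.33]],
  [[-0.55, 2.65, 0], [0, 0, 0.44]],
  [[-0.9, 3.25, 0], [0, 0, 0.55]],
  [[-1.3, 3.8, 0], [0, 0, 0.66]],
  [[-1.75, 4.3, 0], [0, 0, 0.77]],
  [[-2.25, 4.8, 0], [0, 0, 0.88]],
  [[-2.75, 5.2, 0], [0, 0, 0.99]],
  [[-3.35, 5.55, 0], [0, 0, 1.1]],
  [[-3.35, 5.55, 0], [0, 0, 1.1]],
  [[-3.35, 5.55, 0], [0, 0, 1.1]],
])

```text
time_s: 3.7
tool_pos: [0.4388, 0.2704, 0.1227]
eef_rot: [-0.026, 1.0, 0.0, 0.0]
contact_force: [-0.7, -0.8, 7.8]
finger_gap: 0.209
gripper_force: 19.8
```

send_rows([
  [[0, 0.3, 0], [0, 0, 0.05]],
  [[0, 0.6, 0], [0, 0, 0.1]],
  [[0, 0.9, 0], [0, 0, 0.1]],
  [[0, 0.9, 0], [0, 0, 0.1]],
  [[0, 0.9, 0], [0, 0, 0.1]],
])

```text
time_s: 4.12
tool_pos: [0.4387, 0.2766, 0.1226]
eef_rot: [0.025, 1.0, -0.002, 0.0]
contact_force: [2.3, -14.5, 11.9]
finger_gap: 0.202
gripper_force: 20.6
```

It is against the stop: -14.5 N at y = 0.2766, predicted 0.276. I'll open the fingers, lift and check.

send_rows([
  [[0, 0, 0], [0, 0, 0]],
  [[0, 0, 0], [0, 0, 0]],
  [[0, 0, 0], [0, 0, 0]],
  [[0, 0, 0], [0, 0, 0]],
  [[0, 0, -1], [0, 0, 0]],
  [[0, 0, -4], [0, 0, 0]],
  [[0, 0, -8], [0, 0, 0]],
  [[0, 0, -11], [0, 0, 0]],
  [[0, 0, -11], [0, 0, 0]],
  [[0, 0, -11], [0, 0, 0]],
], hand=1)

```text
time_s: 4.95
tool_pos: [0.4386, 0.2793, 0.2335]
eef_rot: [0.024, 1.0, 0.001, 0.001]
contact_force: [0.0, -0.5, -1.2]
finger_gap: 0.997
gripper_force: 0.0
```

Run:
```python
from h import *
from bench import manip
s=manip.state();print(s['time_s'],s['tool_pos'],s['contact_force'])
w=manip.read_camera('wrist');pickle.dump(w,open('w2.pkl','wb'));c=manip.read_camera('top')
o=np.zeros((400,780,3),np.uint8);o[:384,:512]=w['frame'];o[:,520:780]=cv2.resize(c['frame'][165:265,150:215],None,fx=4,fy=4)
cv2.imwrite('pics/w2.png',o)
print(proj(w,[(.439,.2755,.151),(.5009,.2733,.116)]),proj(c,[(.439,.2755,.151)]))
print(tool_delta(s,(.475,-.291,.30),0.0),tool_delta(s,(.475,-.291,.30),0.02))
```

```text
4.95 [0.43856384 0.27926538 0.23349534] [ 0.03890311 -0.46508707 -1.17887707]
[[255.90677676 198.63774534]
 [257.52992617 250.88995315]] [[177.99579796 245.32126949]]
(array([ -6.37, -56.78,  -6.73]), array([0.003, 0.   , 1.523])) (array([ -6.37, -56.78,  -6.73]), array([0.003, 0.   , 1.503]))
```

View pics/w2.png

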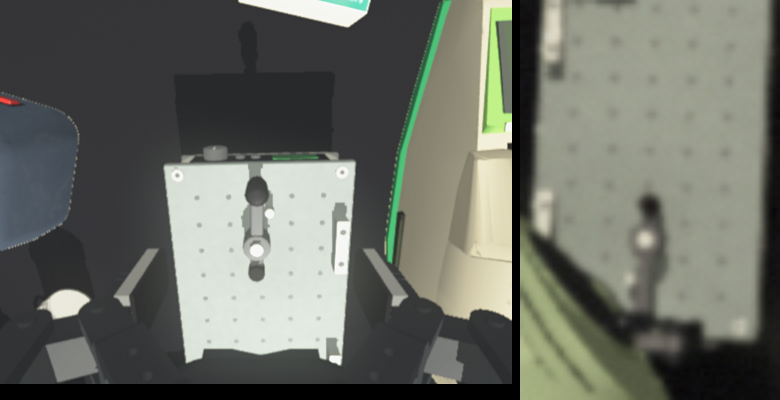

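The clamp is open: knob at (257,190), lever against the stop pin at (269,214). Now over to the rack, passing high over the mixer.

send_rows([
  [[0, -2, -3], [0, 0, 0.1]],
  [[-1, -6, -5], [0, 0, 0.22]],
  [[-1.5, -10, -6.7], [0, 0, 0.34]],
  [[-2, -14, -6.7], [0, 0, 0.46]],
  [[-2.5, -18, -6.7], [0, 0, 0.58]],
  [[-3, -22, -6.7], [0, 0, 0.7]],
  [[-3.5, -26, -6.7], [0, 0, 0.82]],
  [[-4, -30, -6.7], [0, 0, 0.94]],
  [[-4.5, -34, -6.7], [0, 0, 1.06]],
  [[-5, -38, -6.7], [0, 0, 1.18]],
  [[-5.5, -42, -6.7], [0, 0, 1.3]],
  [[-6, -46, -6.7], [0, 0, 1.42]],
])

```text
time_s: 6.05
tool_pos: [0.4757, -0.1853, 0.2983]
eef_rot: [0.672, 0.741, -0.001, -0.001]
contact_force: [0.7, 0.9, 0.4]
finger_gap: 0.999
gripper_force: 0.0
```

Run:
```python
from h import *
from bench import manip
s=manip.state();print(s['tool_pos'],tool_delta(s,(.475,-.291,.22),0.0),s['qpos'])
```

```text
[ 0.47569141 -0.18534805  0.29833071] (array([-10.51,  -1.08,   7.83]), array([-0.002, -0.   ,  0.097])) [ 0.14678323  0.54874599  0.28939924  1.60455013 -0.17540362  1.0156265
  0.58620859]
```

send_rows([
  [[-3, -0.3, 2], [0, 0, 0.05]],
  [[-6.5, -0.7, 5], [0, 0, 0.1]],
  [[-10.5, -1, 7.8], [0, 0, 0.1]],
  [[-10.5, -1, 7.8], [0, 0, 0.1]],
  [[-10.5, -1, 7.8], [0, 0, 0.1]],
])

```text
time_s: 6.47
tool_pos: [0.4753, -0.2911, 0.2181]
eef_rot: [0.707, 0.707, -0.001, -0.002]
contact_force: [0.9, -0.2, -0.3]
finger_gap: 1.001
gripper_force: 0.0
```

Run:
```python
from h import *
from bench import manip
s=manip.state();print(s['tool_pos'],s['eef_rot'])
c=manip.read_camera('wrist');pickle.dump(c,open('w3.pkl','wb'));f=c['frame'];hsv=cv2.cvtColor(f,cv2.COLOR_BGR2HSV)
m=cv2.inRange(hsv,(18,60,90),(35,255,255));m=cv2.morphologyEx(m,cv2.MORPH_CLOSE,np.ones((9,9),np.uint8))
k=max(cv2.findContours(m,cv2.RETR_EXTERNAL,cv2.CHAIN_APPROX_NONE)[0],key=cv2.contourArea)
w=ray(c,k[:,0],.044)[:,:2].astype(np.float32)*1000
r=cv2.minAreaRect(w);print(r,cv2.boxPoints(r).round(1))
cv2.drawContours(f,[k],-1,(0,0,255),1);cv2.imwrite('pics/w3.png',f)
```

```text
[ 0.47528267 -0.29109835  0.2181389 ] [ 0.70728007  0.70692889 -0.00146193 -0.00207619]
((475.0604553222656, -293.2763977050781), (51.721641540527344, 226.002197265625), 1.3192144632339478) [[ 446.6 -180.9]
 [ 451.8 -406.8]
 [ 503.5 -405.7]
 [ 498.3 -179.7]]
```

View pics/w3.png

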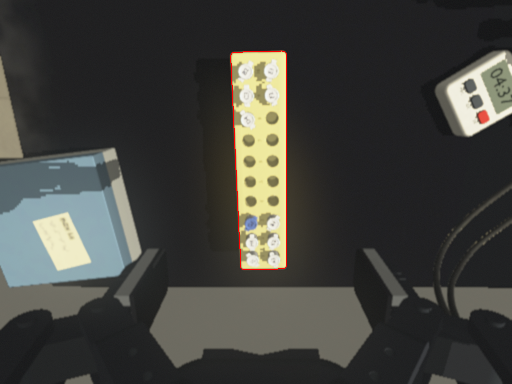

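The wrist view outlines the rack at 51.7 x 226 mm, as given. Its centre is (0.475, -0.293) and its yaw is 0.023. I'll descend and grip.

send_rows([
  [[-0.2, 0, 4], [0, 0, -0.023]],
  [[-0.2, 0, 8], [0, 0, -0.023]],
  [[-0.2, 0, 12], [0, 0, -0.023]],
  [[-0.2, 0, 16], [0, 0, -0.023]],
  [[-0.2, 0, 19], [0, 0, -0.023]],
  [[-0.2, 0, 20.8], [0, 0, -0.023]],
  [[-0.2, 0, 20.8], [0, 0, -0.023]],
  [[-0.2, 0, 20.8], [0, 0, -0.023]],
])

```text
time_s: 7.18
tool_pos: [0.4773, -0.29, 0.0138]
eef_rot: [0.697, 0.717, -0.0, -0.0]
contact_force: [0.4, -0.5, 2.2]
finger_gap: 0.997
gripper_force: 0.0
```

send_rows([
  [[0, 0, 0], [0, 0, 0]],
  [[0, 0, 0], [0, 0, 0]],
  [[0, 0, 0], [0, 0, 0]],
  [[0, 0, 0], [0, 0, 0]],
  [[0, 0, 0], [0, 0, 0]],
  [[0, 0, 0], [0, 0, 0]],
  [[0, 0, 0], [0, 0, 0]],
  [[0, 0, 0], [0, 0, 0]],
], hand=0, grip_force=45)

```text
time_s: 7.85
tool_pos: [0.4776, -0.291, 0.0148]
eef_rot: [0.698, 0.716, 0.0, 0.001]
contact_force: [-1.9, 2.7, 13.7]
finger_gap: 0.603
gripper_force: 45.5
```

send_rows([
  [[0, 0, -2], [0, 0, 0]],
  [[0, 0, -5], [0, 0, 0]],
  [[0, 0, -9], [0, 0, 0]],
  [[0, 0, -13], [0, 0, 0]],
  [[0, 0, -17], [0, 0, 0]],
  [[0, 0, -21], [0, 0, 0]],
  [[0, 0, -25], [0, 0, 0]],
  [[0, 0, -26], [0, 0, 0]],
  [[0, 0, -26], [0, 0, 0]],
  [[0, 0, -26], [0, 0, 0]],
])

```text
time_s: 8.68
tool_pos: [0.4769, -0.2906, 0.2736]
eef_rot: [0.698, 0.716, 0.0, 0.0]
contact_force: [-0.1, 0.6, -2.8]
finger_gap: 0.605
gripper_force: 49.7
```

Run:
```python
from h import *
from bench import manip
s=manip.state();print(s['tool_pos'],s['contact_force'],s['torque'])
c=manip.read_camera('wrist');f=c['frame'];hsv=cv2.cvtColor(f,cv2.COLOR_BGR2HSV)
m=cv2.inRange(hsv,(18,60,90),(35,255,255));m=cv2.morphologyEx(m,cv2.MORPH_CLOSE,np.ones((9,9),np.uint8))
k=max(cv2.findContours(m,cv2.RETR_EXTERNAL,cv2.CHAIN_APPROX_NONE)[0],key=cv2.contourArea)
R=Rot.from_quat(s['eef_rot'])
w=ray(c,k[:,0],s['tool_pos'][2]+.034)
r=cv2.minAreaRect((R.inv().apply(w-s['tool_pos'])[:,:2]*1000).astype(np.float32));print('rack in tool',r)
cv2.imwrite('pics/w4.png',f)
ya=-.018;ex=np.array([np.cos(ya),np.sin(ya)]);ey=np.array([-ex[1],ex[0]]);n=np.array([.698,.343])
t=n-ex*.128-ey*.034;print('pre-place',t,tool_delta(s,(*t,.27),np.pi/2+ya))
```

```text
[ 0.47693025 -0.29063763  0.27360956] [-0.06063848  0.63827366 -2.78383971] [ 0.01028027 -0.00584729  0.01648906]
rack in tool ((35.9552001953125, 0.5445957183837891), (131.79281616210938, 48.26527404785156), 0.06700888276100159)
pre-place [0.56940877 0.31130938] (array([59.93, 10.82,  0.36]), array([ 0.000e+00,  1.000e-03, -1.527e+00]))
```

View pics/w4.png

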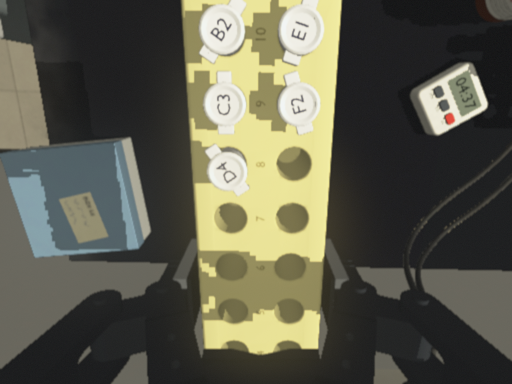

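The rack is held square, with tool-to-rack yaw about 0.07° and its centre about 2.5 mm ahead. I'll carry it over the mixer.

send_rows([
  [[2, 0.3, 0], [0, 0, 0]],
  [[5, 0.9, 0], [0, 0, -0.05]],
  [[8.5, 1.5, 0], [0, 0, -0.13]],
  [[12, 2.1, 0], [0, 0, -0.22]],
  [[15.5, 2.7, 0], [0, 0, -0.31]],
  [[19, 3.4, 0], [0, 0, -0.4]],
  [[22.5, 4, 0], [0, 0, -0.5]],
  [[26, 4.7, 0], [0, 0, -0.6]],
  [[29.5, 5.3, 0], [0, 0, -0.7]],
  [[33, 6, 0], [0, 0, -0.8]],
  [[36.5, 6.6, 0], [0, 0, -0.9]],
  [[40, 7.2, 0], [0, 0, -1]],
])

```text
time_s: 9.73
tool_pos: [0.5381, 0.1126, 0.272]
eef_rot: [0.267, 0.964, -0.0, -0.001]
contact_force: [-0.0, 0.1, -0.7]
finger_gap: 0.601
gripper_force: 49.6
```

Run:
```python
from h import *
from bench import manip
s=manip.state();print(s['tool_pos'],s['qpos'],s['finger_gap'],s['contact_force'])
print(tool_delta(s,(.5695,.3143,.22),np.pi/2-.018))
```

```text
[0.53805545 0.1126063  0.27204827] [-0.28308716  0.62435456  0.03561559  1.51064516 -0.02481489  1.00921334
  0.79007289] 0.6007274147768883 [-0.0498389   0.06423622 -0.74561008]
(array([ 7.66, 18.93,  5.19]), array([-0.001, -0.002, -0.522]))
```

send_rows([
  [[1.3, 3.2, 0], [0, 0, -0.1]],
  [[2.6, 6.4, 0], [0, 0, -0.2]],
  [[3.9, 9.6, 0], [0, 0, -0.3]],
  [[5.2, 12.8, 0], [0, 0, -0.4]],
  [[6.5, 16, 0], [0, 0, -0.5]],
  [[7.6, 18.9, 1], [0, 0, -0.52]],
  [[7.6, 18.9, 3], [0, 0, -0.52]],
  [[7.6, 18.9, 5], [0, 0, -0.52]],
  [[7.6, 18.9, 6], [0, 0, -0.52]],
  [[7.6, 18.9, 6], [0, 0, -0.52]],
  [[7.6, 18.9, 6], [0, 0, -0.52]],
])

```text
time_s: 10.65
tool_pos: [0.5715, 0.3115, 0.2131]
eef_rot: [0.013, 1.0, -0.0, -0.0]
contact_force: [0.2, -0.8, -1.8]
finger_gap: 0.597
gripper_force: 49.5
```

Run:
```python
from h import *
from bench import manip
s=manip.state();print(s['tool_pos'],s['finger_gap'],s['contact_force'])
print(tool_delta(s,(.5695,.3143,.22),np.pi/2-.018))
o=np.zeros((400,800,3),np.uint8);c=manip.read_camera('scene');w=manip.read_camera('wrist')
o[:,:420]=cv2.resize(c['frame'][170:310,150:297],(420,400));o[:285,421:801]=cv2.resize(w['frame'],(380,285))[:,:379]
cv2.imwrite('pics/p5.png',o)
```

```text
[0.57153872 0.31152159 0.21311064] 0.5970453269251838 [ 0.16931537 -0.82412602 -1.80743422]
(array([ 0.21,  0.27, -0.69]), array([-0.001, -0.001, -0.007]))
```

View pics/p5.png

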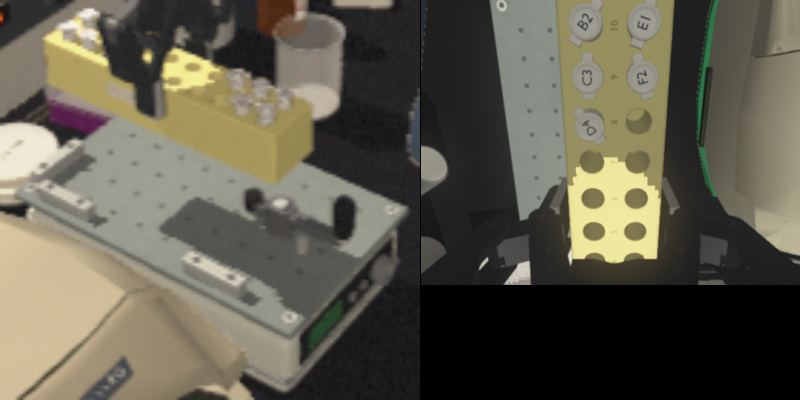

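The scene view shows the rack above the platform, parallel to the side rail and clear of the rails and clamp. I'll correct the offset and descend.

send_rows([
  [[0.2, 0.25, 2], [0, 0, -0.007]],
  [[0.2, 0.25, 4.5], [0, 0, -0.007]],
  [[0.2, 0.25, 7], [0, 0, -0.007]],
  [[0.2, 0.25, 8.5], [0, 0, -0.007]],
  [[0.2, 0.25, 9.5], [0, 0, -0.007]],
  [[0.2, 0.25, 10], [0, 0, -0.007]],
  [[0.2, 0.25, 10], [0, 0, -0.007]],
  [[0.2, 0.25, 10], [0, 0, -0.007]],
])

```text
time_s: 11.42
tool_pos: [0.5701, 0.3146, 0.1143]
eef_rot: [0.009, 1.0, 0.0, 0.001]
contact_force: [0.0, -0.0, -1.5]
finger_gap: 0.601
gripper_force: 49.5
```

send_rows([
  [[0, 0, 0.3], [0, 0, 0]],
  [[0, 0, 0.6], [0, 0, 0]],
  [[0, 0, 0.9], [0, 0, 0]],
  [[0, 0, 0.9], [0, 0, 0]],
  [[0, 0, 0.9], [0, 0, 0]],
])

```text
time_s: 11.83
tool_pos: [0.5696, 0.3144, 0.1042]
eef_rot: [0.009, 1.0, -0.0, -0.0]
contact_force: [0.4, -0.3, -1.8]
finger_gap: 0.602
gripper_force: 49.5
```

send_rows([
  [[0, 0, 0.1], [0, 0, 0]],
  [[0, 0, 0.2], [0, 0, 0]],
  [[0, 0, 0.3], [0, 0, 0]],
  [[0, 0, 0.3], [0, 0, 0]],
  [[0, 0, 0.3], [0, 0, 0]],
])

```text
time_s: 12.25
tool_pos: [0.5699, 0.3146, 0.1028]
eef_rot: [0.009, 1.0, 0.0, 0.001]
contact_force: [-6.1, -3.0, 20.2]
finger_gap: 0.602
gripper_force: 52.2
```

It is on the platform at the expected height. I'll ease the down force and slide left towards the side rail.

send_rows([
  [[0, 0, -0.15], [0, 0, 0]],
  [[0, 0.1, -0.15], [0, 0, 0]],
  [[0, 0.2, -0.15], [0, 0, 0]],
  [[0, 0.3, -0.15], [0, 0, 0]],
  [[0, 0.4, -0.15], [0, 0, 0]],
  [[0, 0.4, -0.15], [0, 0, 0]],
  [[0, 0.4, -0.15], [0, 0, 0]],
])

```text
time_s: 12.83
tool_pos: [0.5699, 0.3186, 0.1029]
eef_rot: [0.009, 1.0, 0.0, 0.0]
contact_force: [1.8, -0.6, 3.5]
finger_gap: 0.597
gripper_force: 50.3
```

send_rows([
  [[0, 0.1, 0], [0, 0, 0]],
  [[0, 0.2, 0], [0, 0, 0]],
  [[0, 0.3, 0], [0, 0, 0]],
  [[0, 0.3, 0], [0, 0, 0]],
  [[0, 0.3, 0], [0, 0, 0]],
])

```text
time_s: 13.25
tool_pos: [0.5698, 0.3196, 0.1029]
eef_rot: [0.01, 1.0, -0.001, -0.0]
contact_force: [-3.7, -11.1, 11.3]
finger_gap: 0.598
gripper_force: 51.3
```

Run:
```python
from bench import manip
s=manip.state();print(s['tool_pos'],s['eef_rot'],s['contact_force'],s['torque'])
```

```text
[0.56981871 0.3195577  0.10291785] [ 9.90610055e-03  9.99949864e-01 -1.40639778e-03 -4.00602058e-04] [ -3.65243106 -11.05603761  11.33849506] [-2.19708146  0.66830436 -0.94687575]
```

The rack touched the side rail where predicted. The moment about z (-0.95) says the rear end bears first, so I'll trim the yaw clockwise.

send_rows([
  [[0, 0, 0], [0, 0, 0.005]],
  [[0, 0, 0], [0, 0, 0.01]],
  [[0, 0, 0], [0, 0, 0.01]],
  [[0, 0, 0], [0, 0, 0.01]],
])

```text
time_s: 13.58
tool_pos: [0.5699, 0.3199, 0.103]
eef_rot: [0.014, 1.0, -0.001, -0.0]
contact_force: [-3.0, -10.6, 10.4]
finger_gap: 0.6
gripper_force: 51.1
```

```bash
cat > st.py <<'E'
from bench import manip
s=manip.state();print(s['time_s'],s['tool_pos'].round(4),s['eef_rot'].round(4),s['contact_force'].round(1),s['torque'].round(2))
E
python3 st.py
```

```text
13.5833 [0.5699 0.3199 0.103 ] [ 1.400e-02  9.999e-01 -1.300e-03 -1.000e-04] [ -3.  -10.6  10.4] [-1.88  0.41  0.5 ]
```

send_rows([
  [[0, -0.05, -0.05], [0, 0, -0.004]],
  [[-0.2, -0.05, -0.05], [0, 0, -0.004]],
  [[-0.4, -0.05, -0.05], [0, 0, -0.004]],
  [[-0.6, -0.05, -0.05], [0, 0, -0.004]],
  [[-0.8, -0.05, -0.05], [0, 0, -0.004]],
  [[-1.0, -0.05, -0.05], [0, 0, -0.004]],
  [[-1.0, -0.05, -0.05], [0, 0, -0.004]],
  [[-1.0, -0.05, -0.05], [0, 0, -0.004]],
])

```text
time_s: 14.25
tool_pos: [0.5797, 0.3196, 0.103]
eef_rot: [0.012, 1.0, -0.001, -0.0]
contact_force: [-0.4, -5.2, 2.9]
finger_gap: 0.603
gripper_force: 50.1
```

```bash
python3 st.py
```

```text
14.25 [0.5797 0.3196 0.103 ] [ 1.240e-02  9.999e-01 -9.000e-04 -4.000e-04] [-0.4 -5.2  2.9] [-1.16 -0.06 -0.4 ]
```

send_rows([
  [[-0.1, 0, 0], [0, 0, 0]],
  [[-0.2, 0, 0], [0, 0, 0]],
  [[-0.3, 0, 0], [0, 0, 0]],
  [[-0.4, 0, 0], [0, 0, 0]],
  [[-0.4, 0, 0], [0, 0, 0]],
])

```text
time_s: 14.67
tool_pos: [0.5835, 0.3195, 0.103]
eef_rot: [0.012, 1.0, -0.001, -0.001]
contact_force: [-1.6, -5.4, 2.9]
finger_gap: 0.596
gripper_force: 50.4
```

```bash
python3 st.py
```

```text
14.6667 [0.5835 0.3195 0.103 ] [ 1.240e-02  9.999e-01 -1.000e-03 -7.000e-04] [-1.6 -5.4  2.9] [-1.25  0.42 -0.45]
```

send_rows([
  [[-0.1, 0, 0], [0, 0, 0]],
  [[-0.2, 0, 0], [0, 0, 0]],
  [[-0.3, 0, 0], [0, 0, 0]],
  [[-0.3, 0, 0], [0, 0, 0]],
  [[-0.3, 0, 0], [0, 0, 0]],
])

```text
time_s: 15.08
tool_pos: [0.5843, 0.3195, 0.1029]
eef_rot: [0.012, 1.0, -0.001, -0.003]
contact_force: [-20.2, -10.5, 13.4]
finger_gap: 0.599
gripper_force: 51.6
```

```bash
python3 st.py
```

```text
15.0833 [0.5843 0.3195 0.1029] [ 0.0121  0.9999 -0.0015 -0.0029] [-20.2 -10.5  13.4] [-1.84  3.65 -0.7 ]
```

Both rails are in contact. I'll ease the end push and trim the yaw to even out the moment.

send_rows([
  [[0.1, 0, 0], [0, 0, 0.003]],
  [[0.1, 0, 0], [0, 0, 0.004]],
  [[0.1, 0, 0], [0, 0, 0.004]],
  [[0.1, 0, 0], [0, 0, 0.004]],
])

```text
time_s: 15.42
tool_pos: [0.5843, 0.3195, 0.103]
eef_rot: [0.014, 1.0, -0.001, -0.002]
contact_force: [-11.4, -8.4, 9.2]
finger_gap: 0.599
gripper_force: 50.9
```

```bash
python3 st.py
python3 - <<'E'
from h import *
from bench import manip
o=np.zeros((400,800,3),np.uint8);c=manip.read_camera('scene');w=manip.read_camera('top')
o[:,:450]=cv2.resize(c['frame'][170:303,150:300],(450,400),interpolation=cv2.INTER_CUBIC);o[:,460:800]=cv2.resize(w['frame'][145:265,140:242],(340,400),interpolation=cv2.INTER_CUBIC)
cv2.imwrite('pics/p6.png',o)
E
```

```text
15.4167 [0.5843 0.3195 0.103 ] [ 0.0137  0.9999 -0.0013 -0.0017] [-11.4  -8.4   9.2] [-1.54  2.06  0.34]
```

View pics/p6.png

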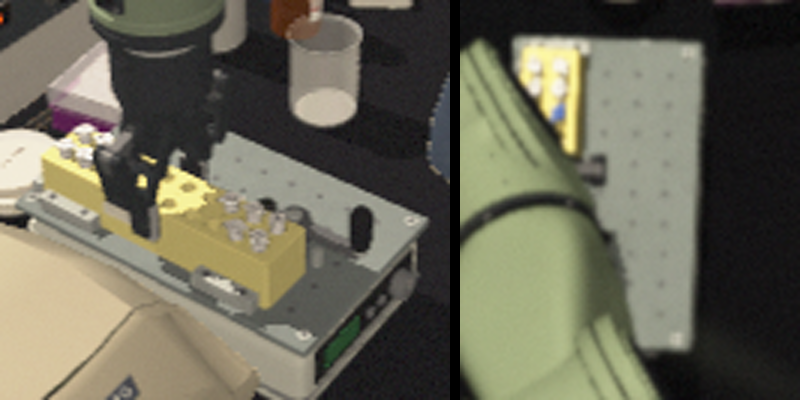

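The picture shows the rack flat on the platform in the corner, along the side rail, with its end at the end rail and the clamp open. The pressure centre lies between the two rail pieces. One small trim, then settle.

send_rows([
  [[0, 0.05, 0], [0, 0, -0.001]],
  [[0, 0.05, 0], [0, 0, -0.001]],
  [[0, 0.05, 0], [0, 0, -0.001]],
  [[0, 0.05, 0], [0, 0, -0.001]],
  [[0, 0.05, 0], [0, 0, -0.001]],
  [[0, 0.05, 0], [0, 0, -0.001]],
  [[0, 0.05, 0], [0, 0, -0.001]],
  [[0, 0.05, 0], [0, 0, -0.001]],
])

```text
time_s: 16.18
tool_pos: [0.5844, 0.3195, 0.103]
eef_rot: [0.013, 1.0, -0.002, -0.002]
contact_force: [-12.7, -11.3, 11.1]
finger_gap: 0.601
gripper_force: 51.1
```

```bash
python3 st.py
```

```text
16.1833 [0.5844 0.3195 0.103 ] [ 0.0135  0.9999 -0.0017 -0.0019] [-12.7 -11.3  11.1] [-2.09  2.32  0.15]
```

The push is balanced at about 12 N on each rail, with almost no moment about z. Handing in.

```bash
python3 -c "
from bench import manip
print(manip.job_done())"
```

```text
the job is handed in; nothing more can be done
None
```

The clamp is open against its stop, and the rack lies flat in the corner, still gripped and pressed at about 12 N against each rail; I handed the job in at about 16 s and got no verdict back.

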